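Put the shop phone into its sprung counter cradle

ROBOT

A 6-joint arm with a two-finger parallel gripper is mounted at the origin on the work surface. World frame = base frame: x ahead of the robot, y to its left, z up, the work surface at z = 0. Lengths are in m, angles in rad, forces in N, time in s.
With the tool pointing down it reaches from about 0.375 to 0.825 m from the base axis. Payload 5.5 kg.
Tool frame: the origin (TCP) lies on the mounting face of the last link; the fingertips stand 173 mm ahead of it and the grasp point (between the pads) lies 155 mm ahead of it; z points along the fingers, y is the line along which they close (so a half turn about z gives the same grasp; the last joint's range is limited). The gripper opens to 85 mm and grips with 20 to 120 N. Pads are 22 mm wide; open, the fingers measure 114 mm over their backs; the gripper's body (76 mm by 85 mm) begins 54 mm behind the grasp point. The pads swing forward as they close: fully open they stand 13 mm farther back than shut.
Start: joints at [1.18, 0.314, -0.047, 1.21, 0, 1.571], TCP at [0.229, 0.555, 0.405] pointing down, gripper open.
Joint ranges: [-2.67, 2.67], [-0.69, 1.73], [-1.03, 1.25], [-2.08, 2.16], [-1.42, 1.45], [-3.14, 3.14]. Speed limits (rad/s): [2.39, 2.39, 3.01, 3.14, 3.14, 3.14].

INTERFACE

Orientations are given as a unit quaternion [x, y, z, w].
In Python, from cell import arm gives the robot as it stands.
- The arm moves only by the tool drive_tool, never from a script. Its argument "moves" is a list of rows, each an object with "rotation": the turn, a rotation vector about the tool's x, y, z in rad, a list of three; "travel": the shift along the tool's x, y, z in mm, a list of three; "grip": the finger opening in mm, from 0 to 85.4. A call has 1 to 12 rows; each row shifts and turns the commanded pose from where the row before left it, along the tool's axes as they then stand; what a row does not reach is not made up. A row lasts 1/8 s, in which the tool goes at most 62.5 mm and 10.7 degrees, less where a joint would pass 70% of its speed; a pose out of reach is approached as far as the arm can. A call is refused whole if a number of a shift passes 62.5 or a number of a turn 0.188, either way. A call with a gripper value outside its range is refused whole. The fingers move at their own pace and stop on an object; "squeeze" is the grip in N (left out, the last holds). Time passes only in rows, so rows that do not move let the fingers close. It gives the time, the measured TCP pose, the force, the opening and the grip force at its end, in the units of the state.
- arm.get_obs(): the state, without advancing time (a new reading comes with each control period).
- arm.read_camera(name): name is "side" or "top"; returns (picture, depth): 480x640x3 uint8, red, green, blue; 480x640 float32, m along the optical axis (not along the pixel's ray), 0 where there is no reading.
- arm.camera_model(name): a dict with "intrinsics" (3x3 intrinsics, pixels), "dist_coeffs" ([k1, k2, p1, p2, k3] as OpenCV has them; the pictures are not rectified), "rvec" (rotation vector, rad) and "tvec" (3), from world to camera coordinates, as OpenCV has them. Camera axes: x right, y down, z forward; pixel columns grow to the right and rows downward; lengths in m; the calibration is good to about 2 mm. A picture is of the moment at which its call begins. camera_model takes no time and is no camera call.
- arm.sign_off(): hands the job in; it is judged then, once.
The state is a dict: "time": time; "joints": joint angles; "joint_velocities": joint speeds; "effort": joint torques, N m; "eef_pos": TCP position; "orientation": TCP orientation; "contact_force": force on the tool from outside, world axes, zero at the start; "torque": the same for the moment, N m; "finger_gap": finger opening in m; "gripper_force": force on a finger pad.
Only numpy, scipy, OpenCV 4.12 (cv2) and the standard library are available. Lean on these libraries where they do the work, as an engineer would, in place of code of your own. Each camera call takes 0.05 s, during which the arm holds its last target. There are 200 camera calls.

TASK

Put the keypad phone into the sprung cradle on the counter, screen up: hold it by its long sides, tuck one end under the lip of one jaw with the other end raised, push that jaw back, lower the raised end past the other lip, and let go so that the two jaws centre the phone and hold it flat on the bed under both lips. Be gentle: between the phone and the cradle never more than 25 N while one end is raised (a jaw at its stop must not be forced) and never more than 30 N in all, and leave the other things on the counter where they are.

Things in the scene. Friction and masses are not known exactly. Their poses are not given: they have to be found in the camera images.
- phone_center (a point): centre (half-way up) of the black keypad phone, a rigid slab 54 mm wide (its x), 122 mm long (its y, screen end +y) and 16 mm thick (its z), about 0.13 kg, lying flat on the counter, screen up. Edges rounded by 3 mm.
- cradle: sprung phone cradle screwed to the counter. Origin: centre of its underside; y along its length (250 mm), x across (92 mm), z up. Base plate 8 mm thick; along its middle a bed rail 30 mm wide, 236 mm long, its top 24 mm above the origin; the phone lies on it lengthwise. Two alike grey sprung jaws face each other on the bed, one at each end (+y and -y), both on one carriage.
- bed_mid (a point): middle of the bed's top; axes as the cradle's. Each jaw is 44 mm wide, with an upright face and, 20 mm above the bed, a lip 4 mm thick (its top 24 mm above the bed) reaching 6 mm inwards from the face. At rest the faces are 106 mm apart, the lips' edges 94 mm. Steel end brackets stand 103 mm either way from the carriage's middle, 14.5 mm above the bed.
- jaw_left_nominal (a point): fixed point on the bed 53 mm to +y of bed_mid: the foot of the left jaw's face if the carriage were at mid. In truth the carriage with both jaws is clamped up to 12 mm either way along y; the offset is not reported and must be felt or seen. It does not move under the forces of this job.
- jaw_right_nominal (a point): the same for the right jaw, 53 mm to -y of bed_mid. Either jaw, pushed outwards, yields from about 2 N and needs 0.45 N more per mm; hard stop at 26 mm. The seated phone holds each jaw back about 8 mm. For the second end to pass its lip, the first jaw must be pushed back at least 22 mm (about 12 N).
- carton: small plain cardboard carton, 40 x 85 x 26 mm high, lying near the phone; bystander. Origin: centre of its underside.
- calculator: grey desk calculator, 115 x 160 x 27 mm high; bystander. Origin: centre of its underside.
- bottle: small amber bottle, 48 mm across, 130 mm high; bystander. Origin: centre of its underside.
- jar: clear jar, 64 mm across, 90 mm high; bystander. Origin: centre of its underside.
- coin_dish: steel coin dish, 90 mm across, 28 mm high; bystander. Origin: centre of its underside.
- battery_pack: flat pack, 60 x 90 x 18 mm high; bystander. Origin: centre of its underside.
There are look-alikes about, which are no part of the job. Leave any green or red look-alike of the part that bears phone_center alone.

How it is judged:
By the outcome, as a careful person would: the job done as asked, in the order asked, and still so for the second after the job is handed in, with the robot touching nothing.
It also fails if it takes over 64 s, if anything falls off the work surface, if the arm or the gripper's body presses on something with over 40 N, if the wrist force passes 120 N, or if a joint passes its speed limit or range.

## Working session

There is one attempt and no reset: what is moved stays moved. The work goes in short steps, Python scripts to look and compute and a tool call to move; the robot and the scene stay as the last step left them, time stands still between calls to the robot, and variables do not carry over. Pictures are saved under pics/ and viewed, at most 10 in all, crops included, and the job is handed in when it is done.

Besides the shell and the picture viewer there is one more tool, called after "Request:" by a JSON object that holds its "name" and its "arguments", one argument or row to a line. drive_tool: Moves the arm, as the interface text tells. Its arguments: {"type":"object","properties":{"moves":{"type":"array"},"squeeze":{"type":"number"}},"required":["moves"]}

```bash
mkdir -p pics; ls
cat > h.py <<'E'
import numpy as np,cv2
from cell import arm
from scipy.spatial.transform import Rotation as R
def cam(n):
    m=arm.camera_model(n);K=np.array(m["intrinsics"],float);d=np.array(m["dist_coeffs"],float)
    Rm=cv2.Rodrigues(np.array(m["rvec"],float))[0];t=np.array(m["tvec"],float).ravel();return K,d,Rm,t
def cloud(n,depth):
    K,d,Rm,t=cam(n);h,w=depth.shape
    u,v=np.meshgrid(np.arange(w),np.arange(h))
    p=cv2.undistortPoints(np.stack([u,v],-1).reshape(-1,1,2).astype(float),K,d).reshape(h,w,2)
    P=np.dstack([p,np.ones((h,w))])*depth[...,None]
    W=(P-t)@Rm; W[depth==0]=np.nan; return W
def snap(n,f=None):
    im,de=arm.read_camera(n)
    if f: cv2.imwrite(f,im[...,::-1]); np.savez(f[:-4],im=im,de=de)
    return im,de
E
python3 - <<'E'
from h import *
for n in("side","top"):
    snap(n,f"pics/{n}0.png");K,d,Rm,t=cam(n);print(n,K[0,0],-Rm.T@t)
print(arm.get_obs())
E
```

```text
pics
side 530.7788343744794 [ 0.43613596 -0.7871683   0.71205939]
top 543.4873347656027 [0.42711963 0.04381214 1.14702837]
{'time': 0.1, 'joints': array([ 1.17998821e+00,  3.14190388e-01, -4.79522883e-02,  1.21018876e+00,
        3.48677900e-05,  1.57082479e+00]), 'joint_velocities': array([ 0.00140561, -0.00057067,  0.00259435,  0.00042156, -0.00177955,
        0.00086422]), 'effort': array([ 1.44355827e-04, -5.40766346e+01,  3.40540767e+01,  1.12102402e-02,
        4.09469953e-05,  2.95010736e-06]), 'eef_pos': array([0.2284662 , 0.55454417, 0.40391129]), 'orientation': array([ 1.94176835e-01,  9.80966242e-01, -7.49566879e-04, -1.66122490e-04]), 'contact_force': array([-1.34966914, -0.45409656,  0.23956845]), 'torque': array([-0.05688335,  0.03522395,  0.0511147 ]), 'gripper_force': 0.0, 'finger_gap': 0.08508695940054822}
```

View pics/top0.png

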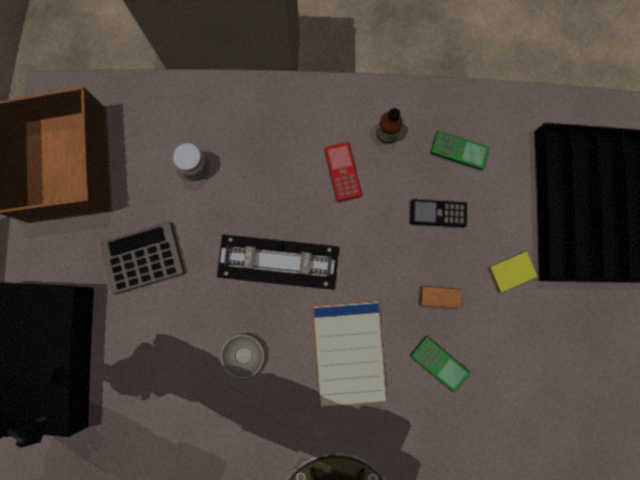

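View pics/side0.png

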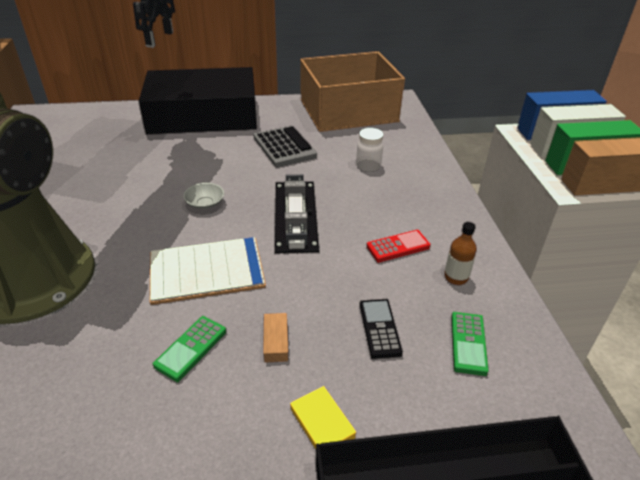

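The top view has four phone-shaped items: black at (438,213), red at (343,172), green at (460,150) and green at (440,364). Only the black one fits "black keypad phone", with its screen to the left (+y). The cradle is at (279,261). The side view agrees, with the black phone at (380,327) and the cradle at (296,213). Next I'll measure and take a confirming crop.

Run:
```python
from h import *
z=np.load("pics/top0.npz");im,de=z["im"],z["de"];W=cloud("top",de)
def rect(name,r,zlo,zhi):
    u0,u1,v0,v1=r;P=W[v0:v1,u0:u1].reshape(-1,3);m=(P[:,2]>zlo)&(P[:,2]<zhi);Q=P[m]
    c,s,a=cv2.minAreaRect((Q[:,:2]*1000).astype(np.float32));print(name,np.round(c,1),np.round(s,1),round(a,2),np.median(Q[:,2]),len(Q))
g=W[300:400,480:600].reshape(-1,3);print("counter z",np.nanmedian(g[:,2]))
rect("phone",(400,478,192,235),.009,.03)
rect("carton",(410,475,278,318),.015,.05)
rect("cradle",(205,350,225,300),.004,.08)
rect("cradle_hi",(205,350,225,300),.033,.08)
P=W[225:300,205:350].reshape(-1,3)
for lo in (.0,.005,.01,.015,.02,.025,.03,.035,.04,.045,.05):
    print(lo,np.sum((P[:,2]>=lo)&(P[:,2]<lo+.005)))
a=cv2.resize(im[185:240,395:480],None,fx=6,fy=6,interpolation=cv2.INTER_CUBIC)
b=cv2.resize(im[225:300,205:350],None,fx=5,fy=5,interpolation=cv2.INTER_CUBIC)
c=np.zeros((a.shape[0]//2+b.shape[0],b.shape[1],3),np.uint8)
a=cv2.resize(a,None,fx=.5,fy=.5);c[:a.shape[0],:a.shape[1]]=a;c[-b.shape[0]:]=b
cv2.imwrite("pics/crop1.png",np.clip(c[...,::-1].astype(float)*1.5,0,255))
```

```text
counter z 0.00034834844390044283
phone [ 631.3 -206.7] [121.   54.7] 88.27 0.016130189799504986 1367
carton [ 450.6 -209.7] [85.4 40.4] 86.27 0.025784258314738375 781
cradle [516.9 134.3] [156.6 304.8] 1.64 0.010347982619276077 5151
cradle_hi [517.8 131.3] [218.7  44.4] 85.68 0.04578308345808685 711
0.0 2660
0.005 2219
0.01 529
0.015 277
0.02 773
0.025 317
0.03 127
0.035 173
0.04 60
0.045 350
0.05 49[ WARN:0@0.368] global loadsave.cpp:1063 imwrite_ Unsupported depth image for selected encoder is fallbacked to CV_8U.
```

View pics/crop1.png

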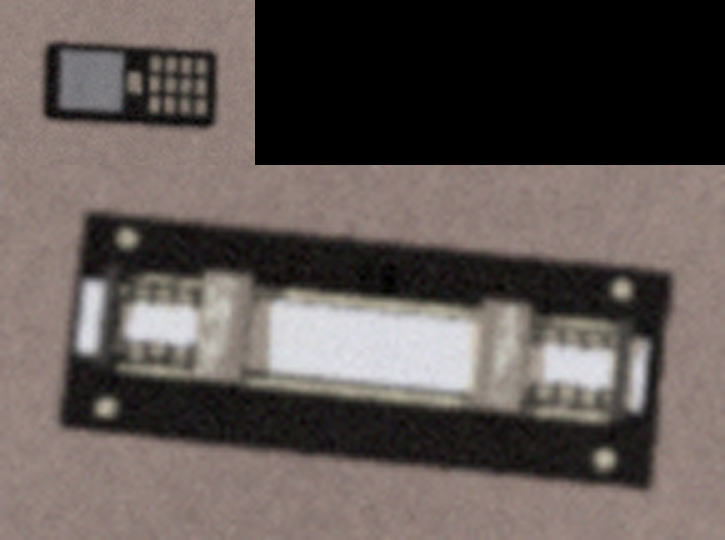

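The crop confirms it: black phone, screen at left, keypad at right. In the cradle, the jaws are at crop (225,325) and (508,355), and the brackets at the ends. Next I fit the plate and jaws.

```bash
cat >> h.py <<'E'
def pix2plane(n,uv,z):
    K,d,Rm,t=cam(n);p=cv2.undistortPoints(np.array(uv,float).reshape(-1,1,2),K,d).reshape(-1,2)
    r=np.c_[p,np.ones(len(p))]@Rm;C=-Rm.T@t;return C+r*((z-C[2])/r[:,2])[:,None]
E
python3 - <<'E'
from h import *
z=np.load("pics/top0.npz");im,de=z["im"],z["de"];W=cloud("top",de)
g=im.max(2).astype(int)
# plate: dark pixels, closed hull
m=np.zeros(g.shape,np.uint8);m[225:300,205:350]=(g[225:300,205:350]<60)
n,l,s,_=cv2.connectedComponentsWithStats(m);k=1+np.argmax(s[1:,4]);v,u=np.nonzero(l==k)
P=pix2plane("top",np.c_[u,v],.008)
c,sz,a=cv2.minAreaRect((P[:,:2]*1000).astype(np.float32));print("plate",c,sz,a)
yaw=np.deg2rad(a if sz[1]>sz[0] else a-90);print("yaw",yaw)
m=np.zeros(g.shape,np.uint8);m[185:240,395:480]=(g[185:240,395:480]<50);n,l,s,_=cv2.connectedComponentsWithStats(cv2.morphologyEx(m,cv2.MORPH_CLOSE,np.ones((3,3))));k=1+np.argmax(s[1:,4]);v,u=np.nonzero(l==k)
Pp=pix2plane("top",np.c_[u,v],.014);print("phone",cv2.minAreaRect((Pp[:,:2]*1000).astype(np.float32)))
ex=np.array([np.cos(yaw),np.sin(yaw)]);ey=np.array([-ex[1],ex[0]])
Q=W[225:300,205:350].reshape(-1,3);X=(Q[:,:2]*1000-c)@ex;Y=(Q[:,:2]*1000-c)@ey
for b in range(-130,131,3):
    s=(abs(X)<13)&(abs(Y-b)<1.5)
    if s.sum(): print(b,s.sum(),np.round(np.percentile(Q[s,2]*1000,[10,50,90]),1))
E
```

```text
plate (517.4532470703125, 132.61387634277344) (249.9969482421875, 92.7957992553711) 85.85221862792969
yaw -0.07239244159551493
phone ((629.6467895507812, -205.6416015625), (122.75448608398438, 54.95132827758789), 88.37354278564453)
-130 19 [-2.7 -0.7  3.9]
-127 16 [-3.  -0.6  1.3]
-124 15 [2.7 6.2 7.9]
-121 18 [ 4.8  7.9 11. ]
-118 16 [ 7.6 16.  24.9]
-115 16 [23.  24.  26.3]
-112 20 [22.3 24.5 26.1]
-109 17 [36.2 37.7 42.3]
-106 19 [35.6 37.  40.7]
-103 18 [21.4 24.3 34.6]
-100 19 [22.1 32.2 37.3]
-97 18 [21.2 24.6 32.4]
-94 20 [21.4 26.  35.8]
-91 17 [20.8 25.5 34.7]
-88 17 [21.6 24.2 31.8]
-85 19 [20.5 23.5 36.7]
-82 18 [22.4 26.  36.6]
-79 19 [21.4 24.9 35.9]
-76 18 [20.7 23.8 32.8]
-73 21 [22.7 30.7 36.4]
-70 20 [22.1 26.6 35.3]
-67 21 [45.9 47.8 50. ]
-64 17 [46.3 47.9 50.6]
-61 22 [46.1 48.6 50.8]
-58 16 [45.4 47.5 49.6]
-55 20 [45.8 47.9 49.8]
-52 16 [46.2 47.8 50.3]
-49 13 [44.8 47.6 49.4]
-46 20 [22.1 23.8 26.2]
-43 19 [21.6 24.6 26.6]
-40 15 [22.  23.6 28.2]
-37 19 [22.7 24.2 27.4]
-34 16 [20.7 23.8 26.3]
-31 20 [20.7 23.5 26.6]
-28 16 [21.4 24.1 26.6]
-25 22 [20.1 23.9 26
[... 478 characters left out ...]
22.8 25.6]
41 15 [21.1 24.  26.4]
44 19 [21.4 23.7 25.5]
47 34 [21.5 45.1 49.6]
50 20 [44.9 47.5 49.8]
53 19 [45.5 48.1 50.7]
56 18 [45.4 47.1 48.9]
59 19 [45.1 47.2 49.8]
62 18 [45.1 47.6 49.6]
65 16 [43.9 47.1 50.1]
68 7 [30.1 33.1 36.9]
71 15 [21.5 24.1 37.1]
74 18 [20.  24.2 34.5]
77 18 [21.4 24.  28.3]
80 20 [22.3 27.  37.6]
83 16 [22.1 24.7 33.6]
86 19 [21.6 24.2 34.7]
89 21 [21.  26.1 38.2]
92 15 [21.6 24.4 35.1]
95 22 [20.5 24.2 35.9]
98 15 [21.9 24.2 36.6]
101 24 [22.2 27.  35.6]
104 25 [28.  37.6 41. ]
107 6 [33.9 37.2 38.5]
110 13 [20.4 22.9 25.3]
113 20 [21.6 23.4 25.3]
116 15 [20.4 23.6 26.1]
119 3 [12.8 18.7 20.3]
122 14 [5.4 6.9 8.8]
125 8 [3.7 6.4 7.6]
128 15 [-2.4  0.1  1. ]
```

Request:
{"name": "drive_tool", "arguments": {
  "moves": [
    {"rotation": [0, 0, 0], "travel": [-41, -34, 0], "grip": 66},
    {"rotation": [0, 0, 0], "travel": [-41, -34, 0], "grip": 66},
    {"rotation": [0, 0, 0], "travel": [-41, -34, 0], "grip": 66},
    {"rotation": [0, 0, 0], "travel": [-41, -34, 0], "grip": 66},
    {"rotation": [0, 0, 0], "travel": [-41, -34, 0], "grip": 66},
    {"rotation": [0, 0, 0], "travel": [-41, -34, 0], "grip": 66},
    {"rotation": [0, 0, 0], "travel": [-41, -34, 0], "grip": 66},
    {"rotation": [0, 0, 0], "travel": [-41, -34, 0], "grip": 66},
    {"rotation": [0, 0, 0], "travel": [-41, -34, 0], "grip": 66},
    {"rotation": [0, 0, 0], "travel": [-41, -34, 0], "grip": 66},
    {"rotation": [0, 0, 0], "travel": [-41, -34, 0], "grip": 66},
    {"rotation": [0, 0, 0], "travel": [-41, -34, 0], "grip": 66}
  ]
}}

```text
time: 1.6
eef_pos: [0.5285, -0.0116, 0.4044]
orientation: [0.194, 0.981, 0.0, -0.0]
contact_force: [0.4, 0.4, 1.2]
finger_gap: 0.0662
gripper_force: 0.0
```

Request:
{"name": "drive_tool", "arguments": {
  "moves": [
    {"rotation": [0, 0, 0], "travel": [-42, -35.5, 30], "grip": 66},
    {"rotation": [0, 0, 0], "travel": [-42, -35.5, 30], "grip": 66},
    {"rotation": [0, 0, 0], "travel": [-42, -35.5, 30], "grip": 66},
    {"rotation": [0, 0, 0], "travel": [-42, -35.5, 30], "grip": 66},
    {"rotation": [0, 0, 0.1726], "travel": [0, 0, 0], "grip": 66},
    {"rotation": [0, 0, 0.1726], "travel": [0, 0, 0], "grip": 66},
    {"rotation": [0, 0, 0.1726], "travel": [0, 0, 0], "grip": 66},
    {"rotation": [0, 0, 0.1726], "travel": [0, 0, 0], "grip": 66},
    {"rotation": [0, 0, 0.1726], "travel": [0, 0, 0], "grip": 66},
    {"rotation": [0, 0, 0.1726], "travel": [0, 0, 0], "grip": 66},
    {"rotation": [0, 0, 0.1726], "travel": [0, 0, 0], "grip": 66},
    {"rotation": [0, 0, 0], "travel": [0, 0, 0], "grip": 66}
  ]
}}

```text
time: 3.1
eef_pos: [0.6289, -0.2047, 0.2845]
orientation: [0.716, 0.698, -0.0, -0.0]
contact_force: [0.5, -0.2, -0.2]
finger_gap: 0.0661
gripper_force: 0.0
```

```bash
cat >> h.py <<'E'
def st():
    o=arm.get_obs();r=R.from_quat(o["orientation"]);M=r.as_matrix()
    print("t",round(o["time"],2),"p",np.round(o["eef_pos"]*1000,1),"F",np.round(o["contact_force"],1),"T",np.round(o["torque"],2),"gap",round(o["finger_gap"]*1000,1),"gf",round(float(o["gripper_force"]),1))
    print("toolx",np.round(M[:,0],4),"tooly",np.round(M[:,1],4),"toolz",np.round(M[:,2],4),"grasp",np.round((o["eef_pos"]+.155*M[:,2])*1000,1));return o,M
E
python3 - <<'E'
from h import *
o,M=st()
im,de=snap("side","pics/side1.png")
W=cloud("side",de)
# gripper points: within 70mm xy of tcp
d=np.linalg.norm(W[...,:2]-o["eef_pos"][:2],axis=2)
m=(d<.075)&(W[...,2]>.035);print("lowest z of fingers",np.sort(W[...,2][m])[[0,5,20,50,100,200]], m.sum())
v,u=np.nonzero(m);print(u.min(),u.max(),v.min(),v.max())
c=im[150:450,250:550];cv2.imwrite("pics/c2.png",cv2.resize(c,None,fx=2,fy=2)[...,::-1])
E
```

```text
t 3.1 p [ 628.9 -204.7  284.5] F [ 0.5 -0.2 -0.2] T [ 0.04  0.02 -0.  ] gap 66.1 gf 0.0
toolx [2.630e-02 9.997e-01 3.000e-04] tooly [ 9.997e-01 -2.630e-02 -9.000e-04] toolz [-9.e-04  3.e-04 -1.e+00] grasp [ 628.7 -204.6  129.5]
lowest z of fingers [0.11828684 0.12056715 0.12320321 0.12704511 0.13171705 0.14123961] 19160
344 472 0 286
```

View pics/c2.png

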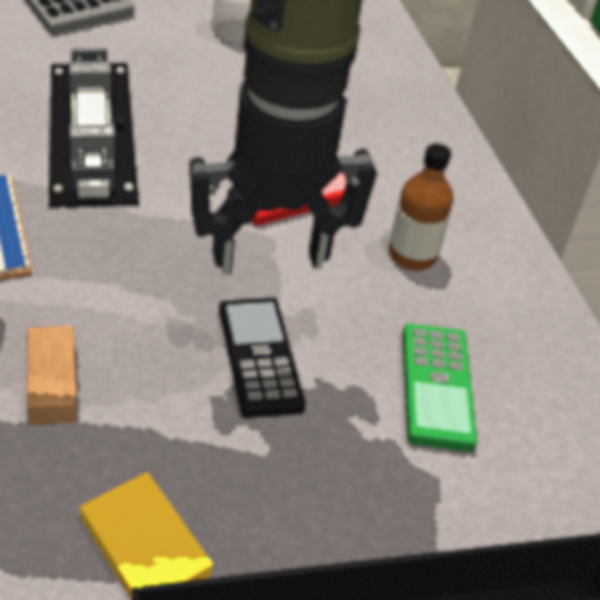

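The picture shows the fingers straddling the black phone, phone at crop (262,355), with nothing near the fingers. I'll descend and grip.

Request:
{"name": "drive_tool", "arguments": {
  "moves": [
    {"rotation": [0, 0, 0], "travel": [-1.5, 1.5, 35], "grip": 66},
    {"rotation": [0, 0, 0], "travel": [0, 0, 35], "grip": 66},
    {"rotation": [0, 0, 0], "travel": [0, 0, 27], "grip": 66},
    {"rotation": [0, 0, 0], "travel": [0, 0, 12], "grip": 66},
    {"rotation": [0, 0, 0], "travel": [0, 0, 3], "grip": 66},
    {"rotation": [0, 0, 0], "travel": [0, 0, 0], "grip": 45},
    {"rotation": [0, 0, 0], "travel": [0, 0, 0], "grip": 45},
    {"rotation": [0, 0, 0], "travel": [0, 0, 0], "grip": 45},
    {"rotation": [0, 0, 0], "travel": [0, 0, 0], "grip": 45},
    {"rotation": [0, 0, 0], "travel": [0, 0, 0], "grip": 45}
  ],
  "squeeze": 60
}}

```text
time: 4.4
eef_pos: [0.631, -0.2064, 0.174]
orientation: [0.717, 0.697, 0.0, 0.001]
contact_force: [-0.7, 0.6, 6.6]
finger_gap: 0.0525
gripper_force: 65.5
```

```bash
python3 -c "
from h import *
st()"
```

```text
t 4.4 p [ 631.  -206.4  174. ] F [-0.7  0.6  6.6] T [0.01 0.22 0.02] gap 52.5 gf 65.5
toolx [ 2.810e-02  9.996e-01 -5.000e-04] tooly [ 0.9996 -0.0281  0.0016] toolz [ 1.6e-03 -5.0e-04 -1.0e+00] grasp [ 631.2 -206.5   19. ]
```

Request:
{"name": "drive_tool", "arguments": {
  "moves": [
    {"rotation": [0, 0, 0], "travel": [0, 0, -10], "grip": 45},
    {"rotation": [0, 0, 0], "travel": [0, 0, -30], "grip": 45},
    {"rotation": [0, 0, 0], "travel": [0, 0, -45], "grip": 45},
    {"rotation": [0, 0, 0], "travel": [0, 0, -45], "grip": 45},
    {"rotation": [0, 0, 0.044], "travel": [0, 0, 0], "grip": 45},
    {"rotation": [0, -0.0873, 0], "travel": [0, 0, 0], "grip": 45},
    {"rotation": [0, -0.0873, 0], "travel": [0, 0, 0], "grip": 45},
    {"rotation": [0, -0.0873, 0], "travel": [0, 0, 0], "grip": 45},
    {"rotation": [0, -0.0872, 0], "travel": [0, 0, 0], "grip": 45},
    {"rotation": [0, 0, 0], "travel": [0, 0, 0], "grip": 45}
  ]
}}

```text
time: 5.65
eef_pos: [0.6303, -0.2055, 0.3028]
orientation: [0.721, 0.671, -0.127, 0.118]
contact_force: [-0.4, 0.7, -1.4]
finger_gap: 0.0517
gripper_force: 64.7
```

```bash
cat >> h.py <<'E'
YAW=np.deg2rad(-4.15);EX=np.array([np.cos(YAW),np.sin(YAW),0]);EY=np.array([-np.sin(YAW),np.cos(YAW),0]);EZ=np.array([0,0,1.])
BED=np.array([517.45,132.6,24.]);H=166.
def e(t): return 58*np.cos(t)+5*np.sin(t)+3
def d(t): return 58*np.sin(t)+5*np.cos(t)+3
def pose(th,Y,clr,X=0,Yg=0,Hh=H):
    """tcp + tool matrix: low end tip at cradle y=Y, lowest point clr above bed"""
    t=np.deg2rad(th);c=BED+EX*X+EY*(Y-e(t))+EZ*(d(t)+clr)
    ax=np.cos(t)*EY-np.sin(t)*EZ;n=np.sin(t)*EY+np.cos(t)*EZ
    return c+n*Hh+ax*Yg,np.c_[ax,EX,-n]
def where(th=None):
    o,M=st();ax=M[:,0];n=-M[:,2];t=np.arcsin(-ax[2]);c=o["eef_pos"]*1000-n*H-BED
    print("cradle frame: tilt",round(np.rad2deg(t),2),"lowtipY",round(c@EY+e(t),2),"clr",round(c[2]-d(t),2),"X",round(c@EX,2),"F cradle",np.round([o["contact_force"]@a for a in(EX,EY,EZ)],1));return o,M
def delta(o,M,th,Y,clr,**k):
    p,T=pose(th,Y,clr,**k);print("->",th,Y,clr,"travel",np.round(M.T@(p-o["eef_pos"]*1000),1),"rot",np.round(R.from_matrix(M.T@T).as_rotvec(),4))
E
python3 - <<'E'
from h import *
o,M=where()
delta(o,M,20,41,70)
delta(o,M,20,41,10)
im,de=snap("side","pics/side2.png")
cv2.imwrite("pics/c3.png",cv2.resize(im[80:400,220:540],None,fx=1.8,fy=1.8)[...,::-1])
E
```

```text
t 5.65 p [ 630.3 -205.5  302.8] F [-0.4  0.7 -1.4] T [ 0.48 -0.01 -0.03] gap 51.7 gf 64.7
toolx [ 0.0665  0.9377 -0.3409] tooly [ 9.975e-01 -7.100e-02 -8.000e-04] toolz [-0.025  -0.34   -0.9401] grasp [ 626.4 -258.2  157.1]
cradle frame: tilt 19.93 lowtipY -326.39 clr 95.29 X 136.96 F cradle [-0.5  0.6 -1.4]
-> 20 41 70 travel [ 354.4 -136.5 -101.5] rot [-0.0003 -0.0012  0.0016]
-> 20 41 10 travel [ 374.9 -136.4  -45.1] rot [-0.0003 -0.0012  0.0016]
```

View pics/c3.png

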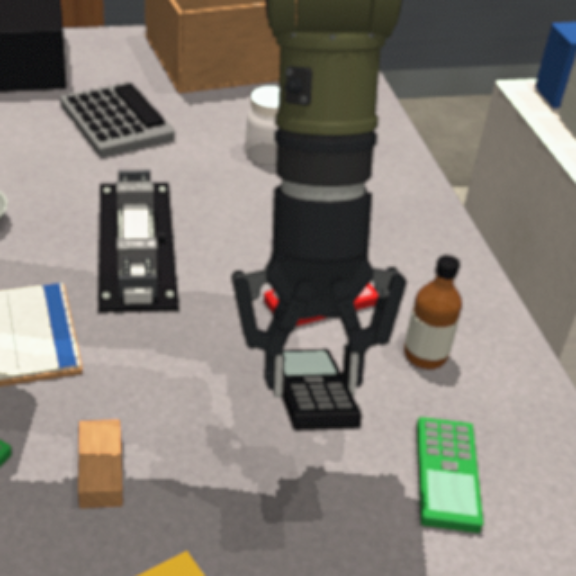

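The phone is held by its long sides at crop (318,390), with the keypad end raised toward the camera. I'll check its pose relative to the tool from the depth.

```bash
cat >> h.py <<'E'
def phonefit(n,de,o,M):
    W=cloud(n,de)*1000;L=(W-o["eef_pos"]*1000)@M
    s=(abs(L[...,0])<85)&(abs(L[...,1])<24)&(L[...,2]>150)&(L[...,2]<185)&(abs(L[...,0])>14)
    P=L[s];A=np.c_[P[:,:2],np.ones(len(P))];k=np.ones(len(P),bool)
    for _ in range(6):
        c,*_r=np.linalg.lstsq(A[k],P[k,2],rcond=None);k=abs(P[:,2]-A@c)<3
    Q=P[k];print(n,"plane z=a x+b y+c",np.round(c,4),"n",k.sum(),"x pct",np.round(np.percentile(Q[:,0],[0,1,99,100]),1),"y",np.round(np.percentile(Q[:,1],[1,99]),1))
E
python3 - <<'E'
from h import *
o=arm.get_obs();M=R.from_quat(o["orientation"]).as_matrix()
z=np.load("pics/side2.npz");phonefit("side",z["de"],o,M)
im,de=snap("top","pics/top2.png");phonefit("top",de,o,M)
E
```

```text
side plane z=a x+b y+c [-6.400000e-03  6.900000e-03  1.575977e+02] n 917 x pct [-61.7 -59.7  59.   61.9] y [-22.9  23.3]Traceback (most recent call last):
  File "<stdin>", line 4, in <module>
  File "h.py", line 44, in phonefit
    Q=P[k];print(n,"plane z=a x+b y+c",np.round(c,4),"n",k.sum(),"x pct",np.round(np.percentile(Q[:,0],[0,1,99,100]),1),"y",np.round(np.percentile(Q[:,1],[1,99]),1))
                                                                                  ~~~~~~~~~~~~~^^^^^^^^^^^^^^^^^^^^^
    return _quantile_unchecked(
        a, q, axis, out, overwrite_input, method, keepdims, weights)
    return _ureduce(a,
                    func=_quantile_ureduce_func,
    ...<5 lines>...
                    overwrite_input=overwrite_input,
                    method=method)
    r = func(a, **kwargs)
    result = _quantile(arr,
                       quantiles=q,
    ...<2 lines>...
                       out=out,
                       weights=wgt)
    slices_having_nans = np.isnan(arr[-1, ...])
                                  ~~~^^^^^^^^^
IndexError: index -1 is out of bounds for axis 0 with size 0
```

Request:
{"name": "drive_tool", "arguments": {
  "moves": [
    {"rotation": [0, 0, 0], "travel": [30, -11, -9], "grip": 45},
    {"rotation": [0, 0, 0], "travel": [44, -17, -12.5], "grip": 45},
    {"rotation": [0, 0, 0], "travel": [44, -17, -12.5], "grip": 45},
    {"rotation": [0, 0, 0], "travel": [44, -17, -12.5], "grip": 45},
    {"rotation": [0, 0, 0], "travel": [44, -17, -12.5], "grip": 45},
    {"rotation": [0, 0, 0], "travel": [44, -17, -12.5], "grip": 45},
    {"rotation": [0, 0, 0], "travel": [44, -17, -12.5], "grip": 45},
    {"rotation": [0, 0, 0], "travel": [38, -15, -11], "grip": 45},
    {"rotation": [0, 0, 0], "travel": [22, -8.5, -6.5], "grip": 45},
    {"rotation": [0, 0, 0], "travel": [0, 0, 0], "grip": 45},
    {"rotation": [0, 0, 0], "travel": [0, 0, 0], "grip": 45}
  ]
}}

```text
time: 7.12
eef_pos: [0.5212, 0.1694, 0.2775]
orientation: [0.721, 0.671, -0.127, 0.118]
contact_force: [-0.7, -0.1, -0.8]
finger_gap: 0.0524
gripper_force: 64.7
```

Run:
```python
from h import *
o,M=where()
delta(o,M,20,41,30);delta(o,M,20,41,8);delta(o,M,20,41,0)
im,de=snap("side","pics/side3.png");phonefit("side",de,o,M)
cv2.imwrite("pics/c4.png",cv2.resize(im[60:300,180:420],None,fx=2.4,fy=2.4,interpolation=2)[...,::-1])
```

```text
t 7.12 p [521.2 169.4 277.5] F [-0.7 -0.1 -0.8] T [ 0.4  -0.03 -0.01] gap 52.4 gf 64.7
toolx [ 0.0684  0.9373 -0.3418] tooly [ 9.974e-01 -7.270e-02  1.000e-04] toolz [-0.0247 -0.3409 -0.9398] grasp [517.3 116.6 131.8]
cradle frame: tilt 19.99 lowtipY 39.49 clr 69.94 X 1.04 F cradle [-0.7 -0.1 -0.8]
-> 20 41 30 travel [15.1 -1.  37. ] rot [-0.     -0.0002 -0.0004]
-> 20 41 8 travel [22.6 -1.  57.7] rot [-0.     -0.0002 -0.0004]
-> 20 41 0 travel [25.4 -1.  65.2] rot [-0.     -0.0002 -0.0004]
side plane z=a x+b y+c [-2.290000e-02  4.300000e-03  1.576895e+02] n 293 x pct [-62.6 -62.3  54.3  56.7] y [-23.5  23.5]
```

View pics/c4.png

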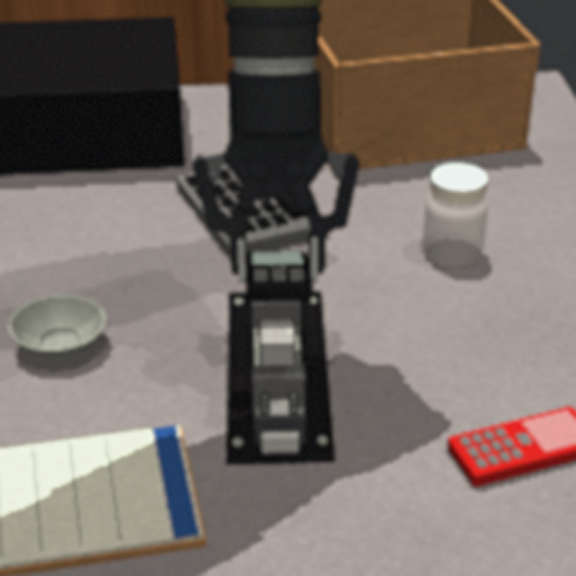

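The phone is above the cradle, at crop (278,268), centred on its axis, low end away toward the left jaw. Now I lower to near the bed.

Request:
{"name": "drive_tool", "arguments": {
  "moves": [
    {"rotation": [0, 0, 0], "travel": [6, -1, 15], "grip": 45},
    {"rotation": [0, 0, 0], "travel": [6.5, 0, 16], "grip": 45},
    {"rotation": [0, 0, 0], "travel": [5.5, 0, 14], "grip": 45},
    {"rotation": [0, 0, 0], "travel": [3, 0, 8.5], "grip": 45},
    {"rotation": [0, 0, 0], "travel": [1.5, 0, 4.5], "grip": 45},
    {"rotation": [0, 0, 0], "travel": [0, 0, 0], "grip": 45},
    {"rotation": [0, 0, 0], "travel": [0, 0, 0], "grip": 45}
  ]
}}

```text
time: 8.05
eef_pos: [0.5203, 0.1715, 0.2155]
orientation: [0.721, 0.671, -0.127, 0.118]
contact_force: [-0.2, 0.1, -0.8]
finger_gap: 0.0523
gripper_force: 64.7
```

Run:
```python
from h import *
o,M=where()
delta(o,M,20,41,3);delta(o,M,20,41,1);delta(o,M,20,41,-1)
```

```text
t 8.05 p [520.3 171.5 215.5] F [-0.2  0.1 -0.8] T [ 0.42 -0.05 -0.01] gap 52.3 gf 64.7
toolx [ 0.068   0.9373 -0.3417] tooly [ 9.974e-01 -7.210e-02  8.000e-04] toolz [-0.0239 -0.3409 -0.9398] grasp [516.6 118.7  69.9]
cradle frame: tilt 19.98 lowtipY 41.48 clr 8.02 X 0.13 F cradle [-0.2  0.1 -0.8]
-> 20 41 3 travel [1.3 0.  4.9] rot [ 0.0009 -0.0003 -0.    ]
-> 20 41 1 travel [2.  0.  6.7] rot [ 0.0009 -0.0003 -0.    ]
-> 20 41 -1 travel [2.7 0.  8.6] rot [ 0.0009 -0.0003 -0.    ]
```

Request:
{"name": "drive_tool", "arguments": {
  "moves": [
    {"rotation": [0, 0, 0], "travel": [1.0, 0, 2.8], "grip": 45},
    {"rotation": [0, 0, 0], "travel": [0.7, 0, 1.9], "grip": 45},
    {"rotation": [0, 0, 0], "travel": [0.34, 0, 0.94], "grip": 45},
    {"rotation": [0, 0, 0], "travel": [0.34, 0, 0.94], "grip": 45},
    {"rotation": [0, 0, 0], "travel": [0, 0, 0], "grip": 45},
    {"rotation": [0, 0, 0], "travel": [0, 0, 0], "grip": 45}
  ]
}}

```text
time: 8.8
eef_pos: [0.5199, 0.1712, 0.2083]
orientation: [0.721, 0.671, -0.127, 0.118]
contact_force: [-0.1, -1.3, 2.9]
finger_gap: 0.052
gripper_force: 65.0
```

Request:
{"name": "drive_tool", "arguments": {
  "moves": [
    {"rotation": [0, 0, 0], "travel": [0.17, 0, 0.47], "grip": 45},
    {"rotation": [0, 0, 0], "travel": [0, 0, 0], "grip": 45}
  ]
}}

```text
time: 9.05
eef_pos: [0.5199, 0.1711, 0.2078]
orientation: [0.721, 0.671, -0.127, 0.119]
contact_force: [-0.8, -1.4, 5.4]
finger_gap: 0.052
gripper_force: 65.2
```

Run:
```python
from h import *
o,M=where()
```

```text
t 9.05 p [519.9 171.1 207.8] F [-0.8 -1.4  5.4] T [-0.27  0.4   0.01] gap 52.0 gf 65.2
toolx [ 0.0678  0.937  -0.3427] tooly [ 9.974e-01 -7.210e-02  1.000e-04] toolz [-0.0246 -0.3418 -0.9394] grasp [516.1 118.1  62.2]
cradle frame: tilt 20.04 lowtipY 40.92 clr 0.32 X -0.29 F cradle [-0.7 -1.5  5.4]
```

Bed contact is felt at clr of about 1. I'll back off 1.5 mm and slide under the lip.

Request:
{"name": "drive_tool", "arguments": {
  "moves": [
    {"rotation": [0, 0, 0], "travel": [-0.5, 0, -1.4], "grip": 45},
    {"rotation": [0, 0, 0], "travel": [1.9, 0, -0.7], "grip": 45},
    {"rotation": [0, 0, 0], "travel": [1.9, 0, -0.7], "grip": 45},
    {"rotation": [0, 0, 0], "travel": [1.9, 0, -0.7], "grip": 45},
    {"rotation": [0, 0, 0], "travel": [1.9, 0, -0.7], "grip": 45},
    {"rotation": [0, 0, 0], "travel": [0, 0, 0], "grip": 45}
  ]
}}

```text
time: 9.8
eef_pos: [0.5206, 0.1796, 0.209]
orientation: [0.721, 0.671, -0.127, 0.118]
contact_force: [-0.4, 0.5, -1.1]
finger_gap: 0.0525
gripper_force: 64.7
```

Run:
```python
from h import *
o,M=where()
```

```text
t 9.8 p [520.6 179.6 209. ] F [-0.4  0.5 -1.1] T [ 0.39  0.02 -0.01] gap 52.5 gf 64.7
toolx [ 0.0676  0.9373 -0.342 ] tooly [ 0.9974 -0.0719 -0.    ] toolz [-0.0246 -0.3411 -0.9397] grasp [516.7 126.8  63.4]
cradle frame: tilt 20.0 lowtipY 49.58 clr 1.51 X -0.28 F cradle [-0.4  0.5 -1.1]
```

Request:
{"name": "drive_tool", "arguments": {
  "moves": [
    {"rotation": [0, 0, 0], "travel": [1.4, 0, -0.5], "grip": 45},
    {"rotation": [0, 0, 0], "travel": [0.94, 0, -0.34], "grip": 45},
    {"rotation": [0, 0, 0], "travel": [0, 0, 0], "grip": 45}
  ]
}}

```text
time: 10.18
eef_pos: [0.5206, 0.1816, 0.2091]
orientation: [0.721, 0.671, -0.127, 0.119]
contact_force: [0.8, -1.3, -1.0]
finger_gap: 0.0519
gripper_force: 64.6
```

Request:
{"name": "drive_tool", "arguments": {
  "moves": [
    {"rotation": [0, 0, 0], "travel": [0.94, 0, -0.34], "grip": 45},
    {"rotation": [0, 0, 0], "travel": [0.94, 0, -0.34], "grip": 45},
    {"rotation": [0, 0, 0], "travel": [0, 0, 0], "grip": 45}
  ]
}}

```text
time: 10.55
eef_pos: [0.5208, 0.1838, 0.2091]
orientation: [0.721, 0.671, -0.127, 0.118]
contact_force: [0.1, -3.1, 0.2]
finger_gap: 0.0523
gripper_force: 64.6
```

Request:
{"name": "drive_tool", "arguments": {
  "moves": [
    {"rotation": [0, 0, 0], "travel": [0.94, 0, -0.34], "grip": 45},
    {"rotation": [0, 0, 0], "travel": [0.94, 0, -0.34], "grip": 45},
    {"rotation": [0, 0, 0], "travel": [0, 0, 0], "grip": 45}
  ]
}}

```text
time: 10.92
eef_pos: [0.521, 0.1858, 0.2091]
orientation: [0.721, 0.671, -0.127, 0.118]
contact_force: [0.2, -4.1, -0.6]
finger_gap: 0.0523
gripper_force: 64.6
```

Run:
```python
from h import *
o,M=where()
```

```text
t 10.93 p [521.  185.8 209.1] F [ 0.2 -4.1 -0.6] T [-0.43  0.04 -0.01] gap 52.3 gf 64.6
toolx [ 0.0677  0.9371 -0.3424] tooly [ 9.974e-01 -7.210e-02 -1.000e-04] toolz [-0.0248 -0.3415 -0.9395] grasp [517.1 132.9  63.4]
cradle frame: tilt 20.02 lowtipY 55.72 clr 1.54 X -0.35 F cradle [ 0.5 -4.1 -0.6]
```

Request:
{"name": "drive_tool", "arguments": {
  "moves": [
    {"rotation": [0, 0, 0], "travel": [1.88, 0, -0.68], "grip": 45},
    {"rotation": [0, 0, 0], "travel": [1.88, 0, -0.68], "grip": 45},
    {"rotation": [0, 0, 0], "travel": [1.88, 0, -0.68], "grip": 45},
    {"rotation": [0, 0, 0], "travel": [1.88, 0, -0.68], "grip": 45},
    {"rotation": [0, 0, 0], "travel": [1.88, 0, -0.68], "grip": 45},
    {"rotation": [0, 0, 0], "travel": [1.88, 0, -0.68], "grip": 45},
    {"rotation": [0, 0, 0], "travel": [1.88, 0, -0.68], "grip": 45},
    {"rotation": [0, 0, 0], "travel": [0, 0, 0], "grip": 45}
  ]
}}

```text
time: 11.92
eef_pos: [0.5219, 0.1989, 0.2091]
orientation: [0.721, 0.67, -0.128, 0.12]
contact_force: [0.3, -9.5, 0.9]
finger_gap: 0.0523
gripper_force: 64.5
```

Run:
```python
from h import *
o,M=where()
im,de=snap("side");phonefit("side",de,o,M)
```

```text
t 11.93 p [521.9 198.9 209.1] F [ 0.3 -9.5  0.9] T [-1.66 -0.08 -0.09] gap 52.3 gf 64.5
toolx [ 0.068   0.9359 -0.3456] tooly [ 9.974e-01 -7.230e-02  2.000e-04] toolz [-0.0248 -0.3447 -0.9384] grasp [518.  145.4  63.6]
cradle frame: tilt 20.22 lowtipY 68.19 clr 1.54 X -0.37 F cradle [ 1.  -9.5  0.9]
side plane z=a x+b y+c [-1.230000e-02  5.400000e-03  1.573112e+02] n 312 x pct [-63.2 -61.8  61.6  63.2] y [-23.6  23.3]
```

Request:
{"name": "drive_tool", "arguments": {
  "moves": [
    {"rotation": [0, 0, 0], "travel": [1.88, 0, -0.68], "grip": 45},
    {"rotation": [0, 0, 0], "travel": [1.88, 0, -0.68], "grip": 45},
    {"rotation": [0, 0, 0], "travel": [1.88, 0, -0.68], "grip": 45},
    {"rotation": [0, 0, 0], "travel": [1.4, 0, -0.5], "grip": 45},
    {"rotation": [0, 0, 0], "travel": [0, 0, 0], "grip": 45}
  ]
}}

```text
time: 12.6
eef_pos: [0.5223, 0.2056, 0.209]
orientation: [0.721, 0.67, -0.129, 0.12]
contact_force: [0.7, -13.4, 2.2]
finger_gap: 0.0524
gripper_force: 64.5
```

Run:
```python
from h import *
o,M=where()
for th in (18,16,14,12,10,8,6,4,2,0):
    delta(o,M,th,75.2,1.0)
    p,T=pose(th,75.2,1.0)
# per-row increments in successive tool frames
prev=None
for th in (20,18,16,14,12,10,8,6,4,2,0):
    p,T=pose(th,75.2,1.3)
    if prev is not None: print(th,np.round(prev[1].T@(p-prev[0]),2))
    prev=(p,T)
```

```text
t 12.6 p [522.3 205.6 209. ] F [  0.7 -13.4   2.2] T [-2.3  -0.06 -0.04] gap 52.4 gf 64.5
toolx [ 0.0682  0.9352 -0.3474] tooly [ 9.974e-01 -7.260e-02  4.000e-04] toolz [-0.0249 -0.3465 -0.9377] grasp [518.5 151.9  63.7]
cradle frame: tilt 20.33 lowtipY 74.66 clr 1.53 X -0.36 F cradle [  1.7 -13.3   2.2]
-> 18 75.2 1.0 travel [-5.9  0.4  2.7] rot [ 0.0003  0.0407 -0.0004]
-> 16 75.2 1.0 travel [-11.4   0.4   4.9] rot [ 0.0003  0.0756 -0.0004]
-> 14 75.2 1.0 travel [-16.8   0.4   7.4] rot [ 0.0003  0.1105 -0.0003]
-> 12 75.2 1.0 travel [-22.2   0.4  10. ] rot [ 0.0003  0.1454 -0.0003]
-> 10 75.2 1.0 travel [-27.4   0.4  12.9] rot [ 0.0003  0.1803 -0.0003]
-> 8 75.2 1.0 travel [-32.5   0.4  15.9] rot [ 0.0003  0.2152 -0.0003]
-> 6 75.2 1.0 travel [-37.5   0.4  19.1] rot [ 0.0003  0.2501 -0.0003]
-> 4 75.2 1.0 travel [-42.4   0.4  22.5] rot [ 0.0003  0.285  -0.0003]
-> 2 75.2 1.0 travel [-47.2   0.4  26.1] rot [ 3.000e-04  3.199e-01 -3.000e-04]
-> 0 75.2 1.0 travel [-51.8   0.4  29.9] rot [ 3.000e-04  3.548e-01 -3.000e-04]
18 [-5.62 -0.    2.02]
16 [-5.62  0.    2.03]
14 [-5.61  0.    2.04]
12 [-5.6  -0.    2.05]
10 [-5.6   0.    2.06]
8 [-5.59 -0.    2.07]
6 [-5.59  0.    2.08]
4 [-5.59  0.    2.09]
2 [-5.58 -0.    2.1 ]
0 [-5.58 -0.    2.12]
```

Push is about 24 mm at about 13 N, so I start lowering the raised end.

Request:
{"name": "drive_tool", "arguments": {
  "moves": [
    {"rotation": [0, 0.0349, 0], "travel": [-5.6, 0, 2.03], "grip": 45},
    {"rotation": [0, 0.0349, 0], "travel": [-5.6, 0, 2.03], "grip": 45},
    {"rotation": [0, 0.0349, 0], "travel": [-5.6, 0, 2.04], "grip": 45},
    {"rotation": [0, 0, 0], "travel": [0, 0, 0], "grip": 45}
  ]
}}

```text
time: 13.1
eef_pos: [0.5209, 0.187, 0.2083]
orientation: [0.727, 0.675, -0.091, 0.085]
contact_force: [-0.7, -13.9, -0.1]
finger_gap: 0.0529
gripper_force: 64.3
```

Run:
```python
from h import *
o,M=where()
im,de=snap("side","pics/side5.png");phonefit("side",de,o,M)
cv2.imwrite("pics/c5.png",cv2.resize(im[130:280,220:370],None,fx=4,fy=4,interpolation=2)[...,::-1])
```

```text
t 13.1 p [520.9 187.  208.3] F [ -0.7 -13.9  -0.1] T [-2.57 -0.11 -0.02] gap 52.9 gf 64.3
toolx [ 0.0718  0.9662 -0.2477] tooly [ 9.973e-01 -7.400e-02  4.000e-04] toolz [-0.0179 -0.2471 -0.9688] grasp [518.1 148.7  58.1]
cradle frame: tilt 14.34 lowtipY 73.8 clr 1.22 X -0.53 F cradle [  0.3 -13.9  -0.1]
side plane z=a x+b y+c [-1.165000e-01  8.200000e-03  1.601227e+02] n 223 x pct [-62.8 -62.2  66.4  75.2] y [-23.6  23.1]
```

View pics/c5.png

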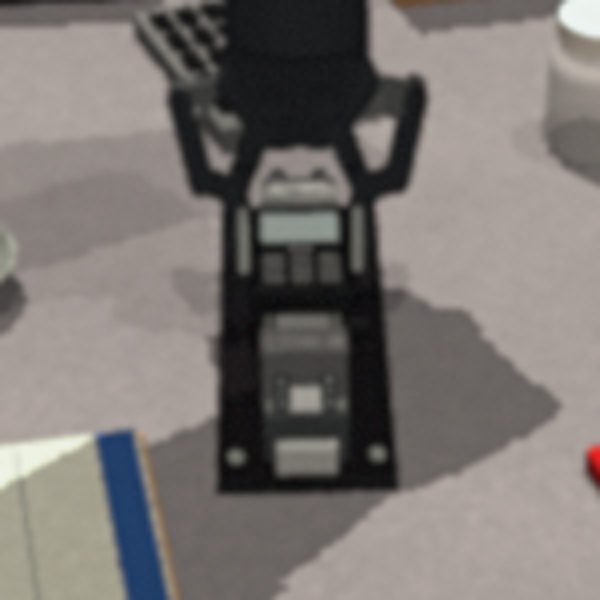

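The picture shows the raised keypad end at crop (302,290) just over the right jaw's lip at (302,322). The plane fit may include jaw points, so I'll refit without them.

Run:
```python
from h import *
o=arm.get_obs();M=R.from_quat(o["orientation"]).as_matrix()
z=np.load("pics/side5.npz");W=cloud("side",z["de"])*1000;L=(W-o["eef_pos"]*1000)@M
for a in range(-72,76,6):
    s=(abs(L[...,0]-a)<3)&(abs(L[...,1])<22)&(L[...,2]>135)&(L[...,2]<200)
    if s.sum()>3: print(a,s.sum(),np.round(np.percentile(L[s][:,2],[10,50,90]),1))
```

```text
-72 98 [182.5 187.7 198.3]
-66 38 [179.6 181.7 184. ]
-60 168 [158.5 166.9 180.8]
-54 51 [156.6 158.4 171. ]
-48 23 [155.6 156.9 157.7]
-42 21 [156.  157.1 157.9]
-36 25 [155.7 156.8 158.1]
-30 18 [155.9 156.7 158. ]
-24 25 [156.2 157.1 178.4]
-18 45 [156.3 158.  195.4]
-12 40 [156.  175.4 194.4]
-6 17 [156.5 157.6 196.9]
0 29 [156.6 157.6 198. ]
6 16 [156.5 157.5 158.2]
12 29 [156.2 157.2 158.7]
18 14 [156.3 156.6 158.2]
24 20 [156.  157.1 158.2]
30 20 [155.8 157.1 158. ]
36 17 [156.5 157.3 158. ]
42 20 [156.2 157.  158. ]
48 17 [155.8 157.3 157.8]
54 48 [149.9 152.7 158.1]
60 45 [148.3 150.4 158.2]
66 38 [146.9 149.5 158.9]
72 20 [146.6 147.2 149. ]
```

Request:
{"name": "drive_tool", "arguments": {
  "moves": [
    {"rotation": [0, 0, 0], "travel": [1.5, 0, -0.4], "grip": 45},
    {"rotation": [0, 0.0349, 0], "travel": [-5.5, 0, 2.05], "grip": 45},
    {"rotation": [0, 0, 0], "travel": [0, 0, 0], "grip": 45}
  ]
}}

```text
time: 13.52
eef_pos: [0.5205, 0.1826, 0.2075]
orientation: [0.729, 0.676, -0.079, 0.074]
contact_force: [0.3, -14.1, -0.1]
finger_gap: 0.0522
gripper_force: 64.4
```

Run:
```python
from h import *
o,M=where()
```

```text
t 13.53 p [520.5 182.6 207.5] F [  0.3 -14.1  -0.1] T [-2.9  -0.11 -0.05] gap 52.2 gf 64.4
toolx [ 0.0724  0.974  -0.2148] tooly [ 9.973e-01 -7.400e-02  4.000e-04] toolz [-0.0155 -0.2142 -0.9767] grasp [518.1 149.4  56.1]
cradle frame: tilt 12.4 lowtipY 75.13 clr 1.01 X -0.54 F cradle [  1.4 -14.1  -0.1]
```

Request:
{"name": "drive_tool", "arguments": {
  "moves": [
    {"rotation": [0, 0.0349, 0], "travel": [-5.5, 0, 2.0], "grip": 45},
    {"rotation": [0, 0, 0], "travel": [0, 0, 0], "grip": 45}
  ]
}}

```text
time: 13.78
eef_pos: [0.5201, 0.1767, 0.2066]
orientation: [0.73, 0.678, -0.066, 0.062]
contact_force: [0.8, -14.4, 0.3]
finger_gap: 0.0522
gripper_force: 64.4
```

Request:
{"name": "drive_tool", "arguments": {
  "moves": [
    {"rotation": [0, 0.0349, 0], "travel": [-5.5, 0, 2.0], "grip": 45},
    {"rotation": [0, 0, 0], "travel": [0, 0, 0], "grip": 45}
  ]
}}

```text
time: 14.02
eef_pos: [0.5196, 0.1708, 0.2055]
orientation: [0.731, 0.678, -0.054, 0.05]
contact_force: [0.3, -15.1, -1.5]
finger_gap: 0.0524
gripper_force: 64.4
```

Run:
```python
from h import *
o,M=where()
```

```text
t 14.03 p [519.6 170.8 205.5] F [  0.3 -15.1  -1.5] T [-3.12 -0.12 -0.1 ] gap 52.4 gf 64.4
toolx [ 0.0736  0.9864 -0.1469] tooly [ 9.972e-01 -7.440e-02  2.000e-04] toolz [-0.0107 -0.1465 -0.9892] grasp [518.  148.1  52.1]
cradle frame: tilt 8.45 lowtipY 75.02 clr 0.79 X -0.62 F cradle [  1.4 -15.   -1.5]
```

Request:
{"name": "drive_tool", "arguments": {
  "moves": [
    {"rotation": [0, 0.0349, 0], "travel": [-5.6, 0, 2.0], "grip": 45},
    {"rotation": [0, 0, 0], "travel": [0, 0, 0], "grip": 45}
  ]
}}

```text
time: 14.28
eef_pos: [0.5192, 0.1651, 0.2041]
orientation: [0.732, 0.679, -0.041, 0.038]
contact_force: [0.2, -15.6, -2.4]
finger_gap: 0.0522
gripper_force: 64.4
```

Request:
{"name": "drive_tool", "arguments": {
  "moves": [
    {"rotation": [0, 0.0349, 0], "travel": [-5.6, 0, 2.0], "grip": 45},
    {"rotation": [0, 0, 0], "travel": [0, 0, 0], "grip": 45}
  ]
}}

```text
time: 14.52
eef_pos: [0.5188, 0.1593, 0.2026]
orientation: [0.732, 0.68, -0.028, 0.026]
contact_force: [0.9, -15.0, -2.3]
finger_gap: 0.052
gripper_force: 64.4
```

Run:
```python
from h import *
o,M=where()
```

```text
t 14.53 p [518.8 159.3 202.6] F [  0.9 -15.   -2.3] T [-3.11 -0.11 -0.14] gap 52.0 gf 64.4
toolx [ 0.0745  0.9942 -0.0775] tooly [ 0.9972 -0.0747 -0.    ] toolz [-0.0058 -0.0773 -0.997 ] grasp [517.9 147.3  48.1]
cradle frame: tilt 4.45 lowtipY 75.1 clr 0.64 X -0.66 F cradle [  2.  -14.9  -2.3]
```

Request:
{"name": "drive_tool", "arguments": {
  "moves": [
    {"rotation": [0, 0.0349, 0], "travel": [-5.6, 0, 2.1], "grip": 45},
    {"rotation": [0, 0, 0], "travel": [0, 0, 0], "grip": 45}
  ]
}}

```text
time: 14.78
eef_pos: [0.5183, 0.1537, 0.2008]
orientation: [0.733, 0.68, -0.016, 0.014]
contact_force: [1.2, -14.9, -2.9]
finger_gap: 0.0527
gripper_force: 64.4
```

Request:
{"name": "drive_tool", "arguments": {
  "moves": [
    {"rotation": [0, 0.0349, 0], "travel": [-5.6, 0, 2.1], "grip": 45},
    {"rotation": [0, 0, 0], "travel": [0, 0, 0], "grip": 45}
  ]
}}

```text
time: 15.02
eef_pos: [0.518, 0.148, 0.1989]
orientation: [0.733, 0.68, -0.003, 0.003]
contact_force: [-0.2, -14.7, -2.2]
finger_gap: 0.0523
gripper_force: 64.4
```

Run:
```python
from h import *
o,M=where()
im,de=snap("side","pics/side6.png")
cv2.imwrite("pics/c6.png",cv2.resize(im[130:280,220:370],None,fx=4,fy=4,interpolation=2)[...,::-1])
```

```text
t 15.03 p [518.  148.  198.9] F [ -0.2 -14.7  -2.2] T [-3.18 -0.12 -0.21] gap 52.3 gf 64.4
toolx [ 0.0749  0.9972 -0.0078] tooly [ 9.972e-01 -7.490e-02 -1.000e-04] toolz [-7.0e-04 -7.8e-03 -1.0e+00] grasp [517.8 146.8  43.9]
cradle frame: tilt 0.45 lowtipY 75.17 clr 0.43 X -0.64 F cradle [  0.9 -14.7  -2.2]
```

View pics/c6.png

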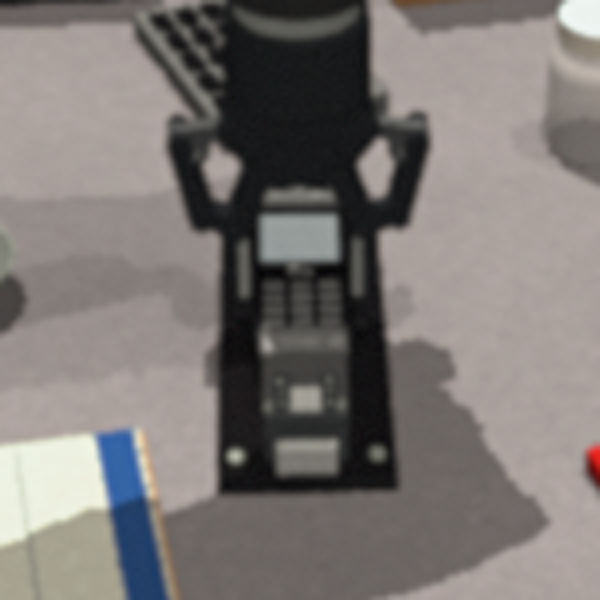

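The phone is now level; its keypad end at crop (302,325) meets the right lip's edge. Next I lower to feel the bed, level out, then bring it back between the jaws.

Request:
{"name": "drive_tool", "arguments": {
  "moves": [
    {"rotation": [0, 0.0079, 0], "travel": [-1.3, 0, 0.8], "grip": 45},
    {"rotation": [0, 0, 0], "travel": [0, 0, 0.5], "grip": 45},
    {"rotation": [0, 0, 0], "travel": [0, 0, 0], "grip": 45}
  ]
}}

```text
time: 15.45
eef_pos: [0.5179, 0.147, 0.198]
orientation: [0.733, 0.68, -0.0, 0.0]
contact_force: [-0.3, -15.4, 0.4]
finger_gap: 0.0521
gripper_force: 64.9
```

Run:
```python
from h import *
o,M=where()
im,de=snap("top");W=cloud("top",de)*1000
z=np.load("pics/side6.npz");W=cloud("side",z["de"])*1000
for b in range(-90,100,5):
    Y=(W-BED)@EY;X=(W-BED)@EX;s=(abs(Y-b)<2.5)&(abs(X)<15)&(W[...,2]<70)
    if s.sum()>3: print(b,s.sum(),np.round(np.percentile(W[s][:,2],[20,50,80]),1))
```

```text
t 15.45 p [517.9 147.  198. ] F [ -0.3 -15.4   0.4] T [-3.3   0.16 -0.22] gap 52.1 gf 64.9
toolx [ 7.450e-02  9.972e-01 -7.000e-04] tooly [ 9.972e-01 -7.450e-02 -1.000e-04] toolz [-1.e-04 -7.e-04 -1.e+00] grasp [517.8 146.9  43. ]
cradle frame: tilt 0.04 lowtipY 75.25 clr -0.03 X -0.64 F cradle [  0.8 -15.3   0.4]
-90 12 [33.5 35.4 38.1]
-85 12 [25.8 33.2 35.9]
-80 27 [23.6 31.8 36.1]
-75 17 [23.6 24.3 37. ]
-70 41 [24.9 35.  40.9]
-65 108 [31.4 39.5 46.3]
-60 23 [46.4 47.7 49.1]
-55 23 [47.1 47.7 49.2]
-50 24 [46.7 47.6 49. ]
-45 7 [46.3 47.6 47.9]
-35 22 [41.8 42.8 43.1]
-30 16 [41.3 42.  43.1]
-25 26 [41.  42.8 43.4]
-20 13 [41.7 42.4 43.7]
-15 21 [40.7 41.5 43.2]
-10 20 [41.5 42.1 43.1]
-5 16 [41.1 41.6 42.2]
0 24 [40.4 42.  43. ]
5 17 [41.4 42.1 42.6]
10 15 [40.9 41.1 41.9]
15 21 [40.4 41.8 43. ]
20 18 [40.3 41.6 41.9]
25 17 [40.3 41.3 42. ]
30 22 [40.2 41.1 42.3]
35 17 [40.8 41.9 42.4]
40 17 [40.7 41.3 42. ]
45 11 [40.7 41.  42. ]
50 15 [39.8 40.6 42. ]
55 23 [39.6 41.  42.2]
60 15 [40.1 41.2 42.8]
65 16 [39.9 41.1 42.2]
70 34 [41.1 45.2 47.9]
75 31 [39.3 46.3 47.8]
80 18 [46.4 47.3 48.4]
```

Request:
{"name": "drive_tool", "arguments": {
  "moves": [
    {"rotation": [0, 0, 0], "travel": [-2, 0, 0], "grip": 45},
    {"rotation": [0, 0, 0], "travel": [-2, 0, 0], "grip": 45},
    {"rotation": [0, 0, 0], "travel": [-2, 0, 0], "grip": 45},
    {"rotation": [0, 0, 0], "travel": [-2, 0, 0], "grip": 45},
    {"rotation": [0, 0, 0], "travel": [0, 0, 0], "grip": 45}
  ]
}}

```text
time: 16.12
eef_pos: [0.5175, 0.1405, 0.198]
orientation: [0.733, 0.681, 0.002, -0.002]
contact_force: [-0.8, -8.2, -1.3]
finger_gap: 0.0521
gripper_force: 64.6
```

Run:
```python
from h import *
o,M=where()
```

```text
t 16.12 p [517.5 140.5 198. ] F [-0.8 -8.2 -1.3] T [-1.8   0.1  -0.18] gap 52.1 gf 64.6
toolx [0.0731 0.9973 0.0043] tooly [ 9.973e-01 -7.310e-02 -2.000e-04] toolz [ 1.0e-04  4.4e-03 -1.0e+00] grasp [517.5 141.2  43. ]
cradle frame: tilt -0.25 lowtipY 69.61 clr 0.28 X -0.53 F cradle [-0.2 -8.2 -1.3]
```

Request:
{"name": "drive_tool", "arguments": {
  "moves": [
    {"rotation": [0, 0, 0], "travel": [-2, 0, 0], "grip": 45},
    {"rotation": [0, 0, 0], "travel": [-2, 0, 0], "grip": 45},
    {"rotation": [0, 0, 0], "travel": [-2, 0, 0], "grip": 45},
    {"rotation": [0, 0, 0], "travel": [-2, 0, 0], "grip": 45},
    {"rotation": [0, 0.004, 0], "travel": [-0.7, 0, 0.3], "grip": 45},
    {"rotation": [0, 0, 0], "travel": [0, 0, 0], "grip": 45}
  ]
}}

```text
time: 16.88
eef_pos: [0.517, 0.1327, 0.198]
orientation: [0.732, 0.681, 0.004, -0.004]
contact_force: [-1.2, -3.3, -3.0]
finger_gap: 0.0526
gripper_force: 64.4
```

Run:
```python
from h import *
o,M=where()
```

```text
t 16.88 p [517.  132.7 198. ] F [-1.2 -3.3 -3. ] T [-0.99  0.34 -0.22] gap 52.6 gf 64.4
toolx [0.0722 0.9973 0.0117] tooly [ 9.974e-01 -7.220e-02 -3.000e-04] toolz [ 5.000e-04  1.170e-02 -9.999e-01] grasp [517.1 134.6  43. ]
cradle frame: tilt -0.67 lowtipY 63.0 clr 0.69 X -0.51 F cradle [-1.  -3.4 -3. ]
```

Request:
{"name": "drive_tool", "arguments": {
  "moves": [
    {"rotation": [0, -0.006, 0], "travel": [0, 0, 0], "grip": 45},
    {"rotation": [0, -0.006, 0], "travel": [0, 0, 0], "grip": 45},
    {"rotation": [0, 0, 0], "travel": [-0.5, 0, 0.5], "grip": 45},
    {"rotation": [0, 0, 0], "travel": [0, 0, 0], "grip": 45}
  ]
}}

```text
time: 17.38
eef_pos: [0.5171, 0.133, 0.198]
orientation: [0.732, 0.681, 0.001, -0.001]
contact_force: [-4.3, 2.8, 3.1]
finger_gap: 0.0526
gripper_force: 65.1
```

Run:
```python
from h import *
o,M=where()
```

```text
t 17.38 p [517.1 133.  198. ] F [-4.3  2.8  3.1] T [ 0.58  0.98 -0.27] gap 52.6 gf 65.1
toolx [0.0716 0.9974 0.0021] tooly [ 9.974e-01 -7.160e-02 -3.000e-04] toolz [-2.0e-04  2.1e-03 -1.0e+00] grasp [517.  133.3  43. ]
cradle frame: tilt -0.12 lowtipY 61.71 clr 0.1 X -0.47 F cradle [-4.5  2.5  3.1]
```

Request:
{"name": "drive_tool", "arguments": {
  "moves": [
    {"rotation": [0, 0, 0], "travel": [0, 0, 0], "grip": 56},
    {"rotation": [0, 0, 0], "travel": [0, 0, 0], "grip": 60},
    {"rotation": [0, 0, 0], "travel": [0, 0, 0], "grip": 66},
    {"rotation": [0, 0, 0], "travel": [0, 0, 0], "grip": 66},
    {"rotation": [0, 0, 0], "travel": [0, 0, 0], "grip": 66},
    {"rotation": [0, 0, 0], "travel": [0, 0, -10], "grip": 66},
    {"rotation": [0, 0, 0], "travel": [0, 0, -20], "grip": 66},
    {"rotation": [0, 0, 0], "travel": [0, 0, -40], "grip": 66},
    {"rotation": [0, 0, 0], "travel": [0, 0, -50], "grip": 66},
    {"rotation": [0, 0, 0], "travel": [0, -30, -40], "grip": 66},
    {"rotation": [0, 0, 0], "travel": [0, -40, -20], "grip": 66},
    {"rotation": [0, 0, 0], "travel": [0, 0, 0], "grip": 66}
  ]
}}

```text
time: 18.88
eef_pos: [0.4459, 0.1376, 0.3801]
orientation: [0.732, 0.682, 0.001, 0.001]
contact_force: [0.3, -0.3, -0.8]
finger_gap: 0.0662
gripper_force: 0.0
```

Run:
```python
from h import *
o,M=where()
im,de=snap("side","pics/side7.png");im2,de2=snap("top","pics/top7.png")
W=cloud("side",de)*1000
for b in range(-70,80,5):
    Y=(W-BED)@EY;X=(W-BED)@EX;s=(abs(Y-b)<2.5)&(abs(X)<15)&(W[...,2]<70)
    if s.sum()>3: print(b,s.sum(),np.round(np.percentile(W[s][:,2],[20,50,80]),1))
a=cv2.resize(im[130:280,220:370],(560,560),interpolation=2);cv2.imwrite("pics/c7.png",a[...,::-1])
```

```text
t 18.88 p [445.9 137.6 380.1] F [ 0.3 -0.3 -0.8] T [-0.01  0.01  0.01] gap 66.2 gf 0.0
toolx [0.071  0.9975 0.0011] tooly [ 0.9975 -0.071   0.003 ] toolz [ 3.1e-03  9.0e-04 -1.0e+00] grasp [446.4 137.7 225.1]
cradle frame: tilt -0.06 lowtipY 60.95 clr 182.14 X -71.23 F cradle [ 0.4 -0.2 -0.8]
-70 26 [36.1 47.9 49. ]
-65 21 [47.  48.1 49. ]
-60 21 [46.8 47.9 48.6]
-55 22 [47.4 47.9 48.9]
-45 5 [40.3 41.9 42.3]
-40 21 [40.5 40.9 41.9]
-35 20 [39.1 41.  41.9]
-30 21 [39.9 41.1 41.8]
-25 22 [39.8 40.8 42.2]
-20 20 [40.  40.9 41.8]
-15 19 [40.7 41.4 42.1]
-10 16 [39.4 40.1 40.9]
-5 23 [39.6 41.2 42.2]
0 19 [40.  41.2 42.5]
5 14 [39.7 40.6 42.1]
10 20 [39.7 40.2 41.5]
15 20 [40.2 40.8 42.1]
20 22 [39.9 40.9 41.9]
25 16 [40.6 41.1 42.4]
30 17 [40.3 41.  41.6]
35 17 [40.4 41.2 42.1]
40 17 [40.  41.1 42. ]
45 15 [40.3 40.6 41.8]
50 15 [39.8 40.7 41.8]
55 44 [40.8 44.6 48.7]
60 29 [40.2 46.1 48.7]
65 17 [48.1 48.7 50.2]
70 19 [47.1 47.9 50.2]
75 12 [47.2 47.9 48.7]
```

View pics/c7.png

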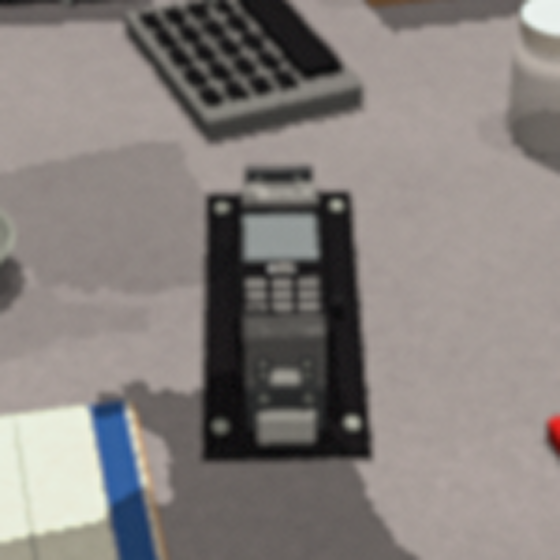

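The phone lies flat and screen up, under both lips, at crop (283,265). Checking the jaw deflections in the top view.

Run:
```python
from h import *
for f in("pics/top0.npz","pics/top7.npz"):
    W=cloud("top",np.load(f)["de"])*1000;Y=(W-BED)@EY;X=(W-BED)@EX
    s=(abs(X)<20)&(abs(Y)<90)&(abs(W[...,2]-48)<3)
    for q in(Y[s&(Y>0)],Y[s&(Y<0)]): print(f,np.round(np.percentile(q,[0,3,50,97,100]),1),len(q))
    P=[(W[...,:][(np.hypot(W[...,0]-x,W[...,1]-y)<60)&(W[...,2]>12)]).mean(0).round(1) for x,y in((450.6,-209.7),)];print(P)
```

```text
pics/top0.npz [45.5 45.8 55.3 64.9 66.1] 171
pics/top0.npz [-68.6 -68.1 -58.5 -49.2 -48.6] 176
[array([ 450.8, -208.4,   25.6])]Traceback (most recent call last):
  File "<stdin>", line 5, in <module>
    return _quantile_unchecked(
        a, q, axis, out, overwrite_input, method, keepdims, weights)
    return _ureduce(a,
                    func=_quantile_ureduce_func,
    ...<5 lines>...
                    overwrite_input=overwrite_input,
                    method=method)
    r = func(a, **kwargs)
    result = _quantile(arr,
                       quantiles=q,
    ...<2 lines>...
                       out=out,
                       weights=wgt)
    slices_having_nans = np.isnan(arr[-1, ...])
                                  ~~~^^^^^^^^^
IndexError: index -1 is out of bounds for axis 0 with size 0
```

Request:
{"name": "drive_tool", "arguments": {
  "moves": [
    {"rotation": [0, 0, 0], "travel": [-30, 0, 0], "grip": 66},
    {"rotation": [0, 0, 0], "travel": [-50, 0, 0], "grip": 66},
    {"rotation": [0, 0, 0], "travel": [-50, 0, 0], "grip": 66},
    {"rotation": [0, 0, 0], "travel": [-50, 0, 0], "grip": 66},
    {"rotation": [0, 0, 0], "travel": [-50, 0, 0], "grip": 66},
    {"rotation": [0, 0, 0], "travel": [-50, 0, 0], "grip": 66},
    {"rotation": [0, 0, 0], "travel": [-30, 0, 0], "grip": 66},
    {"rotation": [0, 0, 0], "travel": [0, 0, 0], "grip": 66},
    {"rotation": [0, 0, 0], "travel": [0, 0, 0], "grip": 66}
  ]
}}

```text
time: 20.1
eef_pos: [0.4251, -0.1718, 0.3769]
orientation: [0.732, 0.681, -0.0, -0.001]
contact_force: [-0.0, -0.2, -0.2]
finger_gap: 0.0661
gripper_force: 0.0
```

Run:
```python
from h import *
snap("top","pics/top8.png")
for f in("pics/top0.npz","pics/top8.npz"):
    W=cloud("top",np.load(f)["de"])*1000;Y=(W-BED)@EY;X=(W-BED)@EX
    s=(abs(X)<20)&(abs(Y)<95)&(abs(W[...,2]-48)<3)
    for q in(Y[s&(Y>0)],Y[s&(Y<0)]): print(f,np.round(np.percentile(q,[0,3,50,97,100]),1) if len(q) else 0,len(q))
    s=(abs(X)<25)&(abs(Y)<45);print("z",np.round(np.percentile(W[s][:,2],[10,50,90]),1))
```

```text
pics/top0.npz [45.5 45.8 55.3 64.9 66.1] 171
pics/top0.npz [-68.6 -68.1 -58.5 -49.2 -48.6] 176
z [ 7.9 21.9 26.1]
pics/top8.npz [ 1.2 25.9 63.2 73.7 74.2] 181
pics/top8.npz [-76.6 -76.1 -65.8 -28.7  -5. ] 176
z [37.6 40.3 43.2]
```

View pics/top8.png

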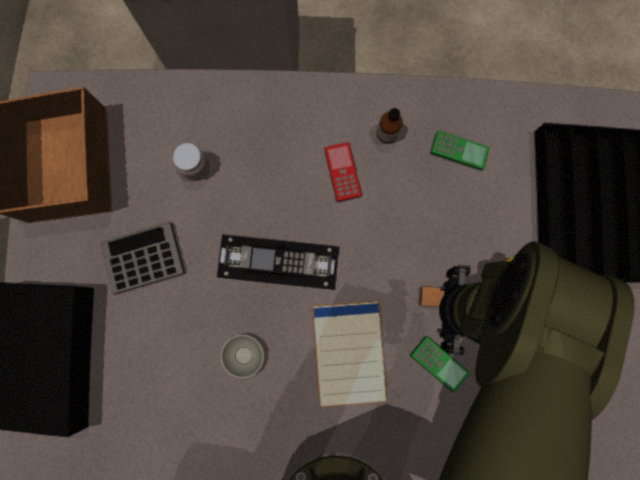

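The phone is seated at (278,260), with each jaw displaced 8 mm, and everything else where it was. Handing in.

```bash
python3 -c "
from cell import arm
print(arm.sign_off())"
```

```text
the job is handed in; nothing more can be done
None
```

The job is handed in: the phone lies flat and screen up on the bed under both lips, centred with each jaw held back about 8 mm. The highest force I read was about 16 N, and the other things on the counter look undisturbed.

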